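# Sweep the tea board and park the scraper

## Robot

A 6-joint arm with a two-finger parallel gripper is mounted at the origin on the work surface. World frame = base frame: x ahead of the robot, y to its left, z up, the work surface at z = 0. Lengths are in m, angles in rad, forces in N, time in s.
With the tool pointing down it reaches from about 0.4 to 0.825 m from the base axis. Payload 7 kg.
Tool frame: the origin (TCP) lies between the finger pads, 19 mm behind the fingertips; this is the grasp point; z points along the fingers, y is the line along which they close (so a half turn about z gives the same grasp; the last joint's range is limited). The gripper opens to 88 mm and grips with 3 to 60 N. Pads are 19 mm wide; open, the fingers measure 130 mm over their backs; the gripper's body (78 mm by 193 mm) begins 47 mm behind the grasp point.
Start: joints at [1.445, 0.359, 0.012, 0, -1.224, -0.288], TCP at [0.271, 0.618, 0.245] pointing down, gripper open.
Joint ranges: [-3.07, 3.07], [-1.43, 2.12], [-1.02, 1.25], [-3.03, 1.67], [-3.05, -0], [-3.03, 3.03]. Speed limits (rad/s): [2.39, 2.39, 3.01, 3.14, 3.14, 3.14].

## Interface

Orientations are given as a rotation vector (axis times angle).
In Python, from station import status, imaging, manip gives the robot as it stands.
- The arm moves only by the shell command python3 -m pendant 'ROWS' [FORCE]. ROWS is JSON, a list that holds one entry, the list of rows, each a list of 7 numbers: the shift along the tool's x, y, z scaled (see below), then the turn, a rotation vector about the tool's x, y, z scaled (see below), then the opening, from 0 (shut) to 1 (fully open). A call has 1 to 5 rows; each row shifts and turns the commanded pose from where the row before left it, along the tool's axes as they then stand; what a row does not reach is not made up. The controller multiplies each number of a shift by 0.05 m and each number of a turn by 30 degrees. A row lasts 1/12 s, in which the tool goes at most 41.7 mm and 7.16 degrees, less where a joint would pass 70% of its speed; a pose out of reach is approached as far as the arm can. A call with a number of a shift or a turn outside -1 to 1 is refused whole. A call with a gripper value outside its range is refused whole. The fingers move at their own pace and stop on an object; FORCE is the grip in N (left out, the last holds). Time passes only in rows, so rows that do not move let the fingers close. It gives the time, the measured TCP pose, the force, the opening and the grip force at its end, in the units of the state.
- status.observe(): the state, without advancing time (a new reading comes with each control period).
- imaging.capture(name): name is "side" or "top"; returns a dict with "image" (420x560x3 uint8, red, green, blue), "camera_matrix" (3x3 intrinsics, pixels), "R" (3x3) and "t" (3): a world point X has camera coordinates R X + t. Camera axes: x right, y down, z forward; pixel columns grow to the right and rows downward; lengths in m; the calibration is good to about 2 mm. A picture is of the moment at which its call begins. There is no depth.
- manip.hand_in(): hands the job in; it is judged then, once.
The state is a dict: "time_s": time; "joint_positions": joint angles; "dq": joint speeds; "joint_efforts": joint torques, N m; "ee_pos": TCP position; "tool_rot": TCP orientation; "contact_force": force on the tool from outside, world axes, zero at the start; "moment": the same for the moment, N m; "width": finger opening in m; "gripper_force": force on a finger pad.
Only numpy, scipy, OpenCV 4.12 (cv2) and the standard library are available. Lean on these libraries where they do the work, as an engineer would, in place of code of your own. Each camera call takes 0.05 s, during which the arm holds its last target. There are 200 camera calls.

## Task

Pick up the wooden scraper block and, holding it, sweep the three biscuits off the dark board into the steel trough at its end, touching them with the scraper only, not with the gripper. Then stand the scraper on the crate top with its long side flush against the other end of the board, the end away from the trough, roughly centred on it, and let go. Leave everything else where it stands.

Things in the scene. Friction and masses are not known exactly. Their poses are not given: they have to be found in the camera images.
- board: dark wooden board, fixed, 200 (x) x 280 (y), top 36 high, spanning x -100..100, y -140..140. On its -y end a steel trough, y -140..-260, 200 wide, inner floor at height 4, side walls 3 thick and 36 high, end wall 3 thick and 50 high. The other end is a plain upright face at y = +140. Origin: under the centre of the wooden board, on the crate top; z up. Yaw varies about 0.25 rad either way.
- scraper: loose pale wooden block, about 0.2 kg: foot 170 (x) x 50 (y) x 24 high, with an upright grip ridge in the middle 100 (x) x 22 (y), height 24 to 86. Grasp the ridge from above, fingers closing along y; with the TCP 64 above the underside the fingertips clear the foot, and also the board top when it stands beside the board. Same end for end. Origin: centre of underside, z up.
- finger_biscuit: loose hard biscuit lying on the board, a bar 75 (x) x 25 (y) x 12 thick, about 20 g. Origin: its centre.
- round_biscuit: loose hard biscuit lying on the board, a disc of diameter 64, 12 thick, about 20 g. Origin: its centre.
- broken_biscuit: loose hard biscuit lying on the board, a short bar 60 (x) x 30 (y) x 12 thick, about 15 g. Origin: its centre.
- kettle: aluminium kettle with a hinged lid, 156 across the body, about 185 high, spout to -x and handle to +x (about 260 over both); a bystander, to be left where it stands. Origin: centre of its underside
- cups: stack of clear plastic cups, 82 across, 130 high; a bystander, to be left where it stands. Origin: centre of its underside
- sugar_pot: white ceramic sugar pot with lid, 90 across, 89 high; a bystander, to be left where it stands. Origin: centre of its underside
- jam_jar: empty open glass jam jar, 76 across, 105 high; a bystander, to be left where it stands. Origin: centre of its underside
- stirrers: flat bundle of bamboo stirrers in a steel spring clip, 180 long (x), 24 wide, 14 high, with the clip's wire loop reaching 47 to +y; a bystander, to be left where it stands. Origin: centre of its underside
- tea_tin: dark steel tea tin, 76 across, 110 high; a bystander, to be left where it stands. Origin: centre of its underside

How it is judged:
On the way:
1. all three biscuits lie in the trough while the gripper holds the scraper (y of finger_biscuit in the frame of board between -0.26 and -0.14 m and x of finger_biscuit in the frame of board between -0.1 and 0.1 m and z of each of finger_biscuit, round_biscuit, broken_biscuit in the frame of board below 0.036 m and y of round_biscuit in the frame of board between -0.26 and -0.14 m and x of round_biscuit in the frame of board between -0.1 and 0.1 m and y of broken_biscuit in the frame of board between -0.26 and -0.14 m and x of broken_biscuit in the frame of board between -0.1 and 0.1 m and contact force between the fingers and scraper above 0.5 N), for 0.2 s.
At the end, for the whole second after the job is handed in: All three biscuits rest in the trough (centres within its outline, below the board top). The scraper stands on the crate top at the board end away from the trough: parallel within 0.05 rad, gap at its middle at most 5 mm, its middle within 70 mm of the board centre line. All at rest (y of finger_biscuit in the frame of board between -0.26 and -0.14 m and x of finger_biscuit in the frame of board between -0.1 and 0.1 m and z of each of finger_biscuit, round_biscuit, broken_biscuit in the frame of board below 0.036 m and y of round_biscuit in the frame of board between -0.26 and -0.14 m and x of round_biscuit in the frame of board between -0.1 and 0.1 m and y of broken_biscuit in the frame of board between -0.26 and -0.14 m and x of broken_biscuit in the frame of board between -0.1 and 0.1 m and y of scraper in the frame of board between 0.155 and 0.17 m and x of scraper in the frame of board between -0.07 and 0.07 m and angle between the x axis of scraper and the x axis of board, either way round below 0.05 rad and height (world z) of scraper below 0.006 m and angle between scraper's own z axis and vertical below 0.06 rad and linear speed of each of finger_biscuit, round_biscuit, broken_biscuit, scraper below 0.02 m/s); the robot touches nothing.
It fails at once if the gripper or arm touches a biscuit (contact force between any of the fingers, the arm and finger_biscuit above 0.3 N or contact force between any of the fingers, the arm and round_biscuit above 0.3 N or contact force between any of the fingers, the arm and broken_biscuit above 0.3 N).
It fails at once if a bystander is moved by more than 30 mm or tipped (distance of any of kettle, cups, sugar_pot, jam_jar, stirrers, tea_tin from where it was at the start of the episode above 0.03 m or angle between any of kettle, cups, sugar_pot, jam_jar, stirrers, tea_tin's own z axis and vertical above 0.3 rad).
It also fails if it takes over 64 s, if anything falls off the work surface, if the arm or the gripper's body presses on something with over 40 N, if the wrist force passes 120 N, or if a joint passes its speed limit or range.

## Working session

There is one attempt and no reset: what is moved stays moved. The work goes in short steps, Python scripts to look and compute and a shell command to move; the robot and the scene stay as the last step left them, time stands still between calls to the robot, and variables do not carry over. Pictures are saved under pics/ and viewed, at most 10 in all, crops included, and the job is handed in when it is done.

```bash
mkdir -p pics; python3 - <<'E'
from station import status, imaging
import cv2,json,numpy as np
for n in ("top","side"):
    c=imaging.capture(n); cv2.imwrite(f"pics/{n}0.png",c["image"][:,:,::-1])
    np.savez(f"{n}.npz",**c)
    print(n,c["camera_matrix"],c["R"],c["t"], -c["R"].T@c["t"])
print(status.observe())
E
```

```text
top [[463.63113814   0.         283.61979996]
 [  0.         463.63113814 212.46451404]
 [  0.           0.           1.        ]] [[-1.48301913e-04 -9.99904156e-01 -1.38440486e-02]
 [-9.99061865e-01  7.47672299e-04 -4.32993174e-02]
 [ 4.33055182e-02  1.38246396e-02 -9.98966221e-01]] [-0.02273377  0.623754    1.16245599] [ 0.5728247  -0.03926849  1.18794766]
side [[383.47927488   0.         277.24996137]
 [  0.         383.47927488 205.82925441]
 [  0.           0.           1.        ]] [[ 0.88462051 -0.46616124  0.01184267]
 [-0.27076181 -0.53416203 -0.80084891]
 [ 0.37965063  0.70524083 -0.59874934]] [-0.56986404  0.22397825  0.90406204] [ 0.22153045 -0.78358932  0.727428  ]
{'time_s': 0.1, 'joint_positions': array([ 1.44510707e+00,  3.59301739e-01,  1.11868826e-02, -3.18204759e-04,
       -1.22411998e+00, -2.88104334e-01]), 'dq': array([-0.00151016, -0.00086906,  0.00165925,  0.00043303, -0.00021143,
        0.00174402]), 'joint_efforts': array([-1.73227516e-03, -5.84163952e+01,  2.93749827e+01,  7.01562077e+00,
        1.01455289e-02, -5.44896693e-05]), 'ee_pos': array([0.27126093, 0.61765699, 0.24453922]), 'tool_rot': array([ 3.07313031e+00, -6.45225071e-01, -2.84999615e-04]), 'contact_force': array([-0.25686934, -0.09068234, -0.510227  ]), 'moment': array([0.01666111, 0.04956782, 0.00994202]), 'gripper_force': 0.0, 'width': 0.08745359752802216}
```

View pics/top0.png

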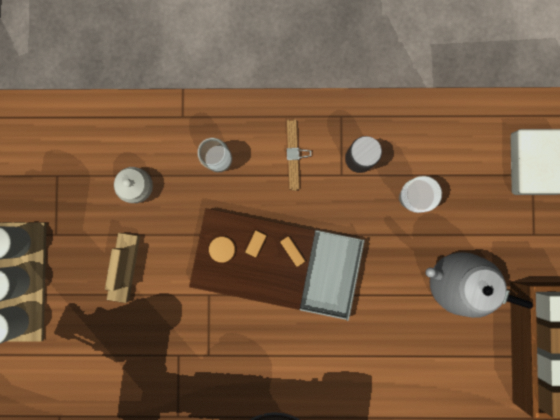

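View pics/side0.png

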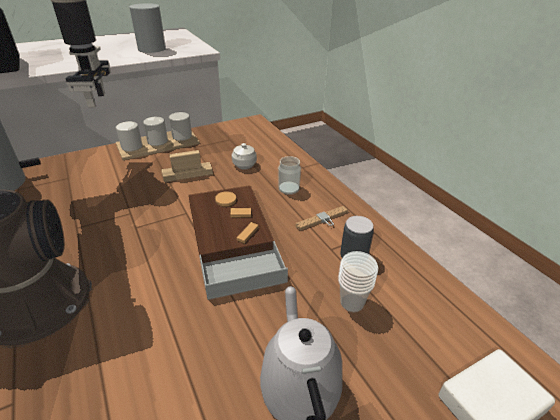

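The top view shows the scraper at about (122,268), the board spanning (205,210)–(363,238)–(350,318)–(190,287), and the biscuits at (221,250), (256,244) and (292,252). I'll enlarge it to get corner pixels.

```bash
python3 - <<'E'
import cv2,numpy as np
i=np.load("top.npz")["image"][:,:,::-1]
c=i[195:330,95:375]; i2=cv2.resize(c,None,fx=2.85,fy=2.85,interpolation=cv2.INTER_CUBIC)
i2=cv2.convertScaleAbs(i2,alpha=1.5)
for k in range(0,280,20): cv2.putText(i2,str(95+k),(int(k*2.85),10),0,.35,(255,255,255)); cv2.line(i2,(int(k*2.85),12),(int(k*2.85),18),(255,255,255),1)
for k in range(5,135,20): cv2.putText(i2,str(195+k),(770,int(k*2.85)),0,.35,(255,255,255))
cv2.imwrite("pics/crop.png",i2)
E
```

```text
(no output)
```

View pics/crop.png

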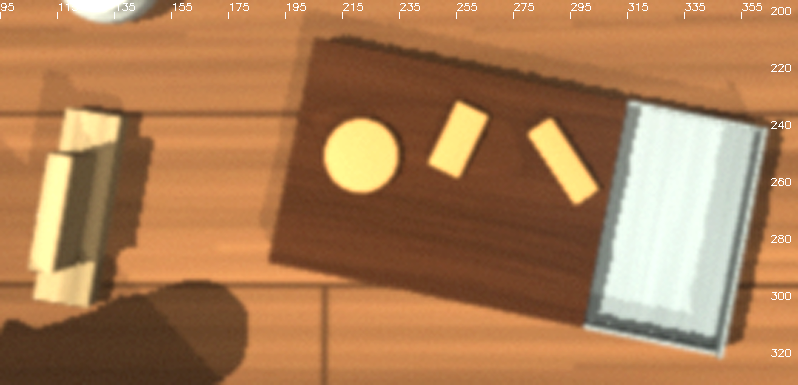

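The crop shows the board's +y corners at (316,37) and (270,262), the trough seam at (630,100) and (585,325), and the trough end at (768,127) and (722,355). The scraper foot's corners are (66,108), (121,117), (92,306) and (33,297). Next I fit the poses.

```bash
cat > h.py <<'E'
import numpy as np
from scipy.optimize import least_squares
from scipy.spatial.transform import Rotation as Rot
from station import status
c=np.load("top.npz"); K,R,t=c["camera_matrix"],c["R"],c["t"]
full=lambda p:np.array(p,float)/2.85+[95,195]
def proj(X):
    x=(R@np.asarray(X).T).T+t; x=x@K.T; return x[:,:2]/x[:,2:]
def loc2w(q,P):
    P=np.asarray(P,float); s,c_=np.sin(q[2]),np.cos(q[2])
    return np.c_[q[0]+c_*P[:,0]-s*P[:,1],q[1]+s*P[:,0]+c_*P[:,1],P[:,2]]
def fit(P,px,q0):
    r=least_squares(lambda q:(proj(loc2w(q,P))-px).ravel(),q0); return r.x,np.sqrt(np.mean(r.fun**2))
def ray(px,z):
    d=R.T@np.linalg.inv(K)@np.r_[px,1]; C=-R.T@t; return C+d*(z-C[2])/d[2]
def go(x,y,z,yaw):
    """tool-frame shift to target (tool down, tool y along object's y (mod pi)) and turn about tool z"""
    s=status.observe(); T=Rot.from_rotvec(s["tool_rot"]); ty=T.as_matrix()[:,1]
    cur=np.arctan2(-ty[0],ty[1]); d=(yaw-cur+np.pi/2)%np.pi-np.pi/2
    sh=T.inv().apply(np.array([x,y,z])-s["ee_pos"])
    print("pos",s["ee_pos"].round(4),"shift u",(sh/.05).round(2),"turn z u",round(-np.degrees(d)/30,3),"deg",round(np.degrees(d),2),"tilt",T.as_matrix()[:,2].round(3),"w",s["width"].round(4),"F",s["contact_force"].round(1),"grip",s["gripper_force"],"j6",s["joint_positions"][[0,5]].round(2),"t",s["time_s"])
E
python3 - <<'E'
from h import *
m=.001
b,e=fit(np.array([[100,140,36],[-100,140,36],[100,-140,36],[-100,-140,36],[100,-260,50],[-100,-260,50]])*m,full([[316,37],[270,262],[630,100],[585,325],[768,127],[722,355]]),[.6,0,-.2]); print("board",b,e)
s,e=fit(np.array([[85,25,24],[85,-25,24],[-85,-25,24],[-85,25,24]])*m,full([[66,108],[121,117],[92,306],[33,297]]),[.5,.3,-.2]); print("scr foot",s,e)
s2,e=fit(np.array([[50,11,86],[-50,11,86],[-50,-11,86]])*m,full([[50,153],[30,268],[55,271]]),[.5,.3,-.2]); print("ridge",s2,e)
np.savez("pose.npz",b=b,s=s)
def tob(w): 
    d=np.array(w[:2])-b[:2]; cc,ss=np.cos(b[2]),np.sin(b[2]); return (np.array([cc*d[0]+ss*d[1],-ss*d[0]+cc*d[1]])*1000).round(1)
for n,pts in dict(round=[(323,155),(400,155),(361,117),(361,193)],broken=[(459,101),(488,116),(459,179),(428,163)],finger=[(551,118),(598,190),(576,205),(528,133)],sugar=[(110,-20)]).items():
    print(n,[tob(ray(full(p),.048)).tolist() for p in pts])
for p in ((0,.14),(0,-.14),(0,.165)): w=loc2w(b,[[*p,0]])[0]; print(p,w,np.hypot(*w[:2]))
go(*s[:2],.064,s[2])
E
```

```text
board [ 0.50922191  0.05332812 -0.19704231] 0.33515271720822093
scr foot [ 0.48511936  0.38197624 -0.14961867] 0.4242498133468107
ridge [ 0.48584841  0.38071098 -0.1564899 ] 0.5366147931750042
round [[0.7, 110.6], [13.7, 45.3], [39.2, 84.9], [-24.9, 71.8]]
broken [[69.3, 4.6], [61.5, -22.5], [3.5, -8.7], [11.7, 20.3]]
finger [[70.4, -76.1], [17.7, -127.7], [1.4, -111.7], [53.9, -59.2]]
sugar [[112.9, 323.3]]
(0, 0.14) [0.53662968 0.1906191  0.        ] 0.5694796339573496
(0, -0.14) [ 0.48181415 -0.08396287  0.        ] 0.4890752893987108
(0, 0.165) [0.54152392 0.21513535 0.        ] 0.5826932093661823Traceback (most recent call last):
  File "<stdin>", line 12, in <module>
  File "h.py", line 21, in go
    print("pos",s["ee_pos"].round(4),"shift u",(sh/.05).round(2),"turn z u",round(-np.degrees(d)/30,3),"deg",round(np.degrees(d),2),"tilt",T.as_matrix()[:,2].round(3),"w",s["width"].round(4),"F",s["contact_force"].round(1),"grip",s["gripper_force"],"j6",s["joint_positions"][[0,5]].round(2),"t",s["time_s"])
                                                                                                                                                                           ^^^^^^^^^^^^^^^^
AttributeError: 'float' object has no attribute 'round'
```

```bash
sed -i 's/s\["width"\].round(4)/round(s["width"],4)/' h.py; python3 -c "
from h import *
go(.4855,.3815,.16,-.153)"
```

```text
pos [0.2713 0.6177 0.2445] shift u [5.82 2.6  1.7 ] turn z u -0.498 deg 14.95 tilt [-0.    -0.001 -1.   ] w 0.0875 F [-0.3 -0.1 -0.5] grip 0.0 j6 [ 1.45 -0.29] t 0.1
```

```bash
python3 -m pendant '[[[0.58,0.26,0.17,0,0,0,1],[0.58,0.26,0.17,0,0,0,1],[0.58,0.26,0.17,0,0,0,1],[0.58,0.26,0.17,0,0,0,1],[0.58,0.26,0.17,0,0,0,1]]]' >/dev/null
python3 -m pendant '[[[0.58,0.26,0.17,0,0,0,1],[0.58,0.26,0.17,0,0,0,1],[0.58,0.26,0.17,0,0,0,1],[0.58,0.26,0.17,0,0,0,1],[0.58,0.26,0.17,0,0,0,1]]]' >/dev/null
python3 -m pendant '[[[0,0,0,0,0,-0.166,1],[0,0,0,0,0,-0.166,1],[0,0,0,0,0,-0.166,1],[0,0,0,0,0,0,1],[0,0,0,0,0,0,1]]]'
python3 -c "
from h import *
go(.4855,.3815,.066,-.153)"
```

```text
time_s: 1.35
ee_pos: [0.4846, 0.3822, 0.1601]
tool_rot: [3.132, -0.245, -0.001]
contact_force: [-0.2, 0.6, -0.7]
width: 0.0875
gripper_force: 0.0
pos [0.4846 0.3822 0.1601] shift u [0.02 0.01 1.88] turn z u -0.005 deg 0.16 tilt [-0. -0. -1.] w 0.0875 F [-0.2  0.6 -0.7] grip 0.0 j6 [0.98 0.43] t 1.35
```

```bash
python3 -m pendant '[[[0,0,0.38,0,0,0,1],[0,0,0.38,0,0,0,1],[0,0,0.38,0,0,0,1],[0,0,0.38,0,0,0,1],[0,0,0.39,0,0,0,1]]]' >/dev/null
python3 -m pendant '[[[0,0,0,0,0,0,1],[0,0,0,0,0,0,1],[0,0,0,0,0,0,0.1],[0,0,0,0,0,0,0.1],[0,0,0,0,0,0,0.1]]]' 35
python3 -m pendant '[[[0,0,0,0,0,0,0.1],[0,0,0,0,0,0,0.1],[0,0,0,0,0,0,0.1],[0,0,0,0,0,0,0.1],[0,0,0,0,0,0,0.1]]]' 35
python3 -m pendant '[[[0,0,0,0,0,0,0.1],[0,0,0,0,0,0,0.1],[0,0,0,0,0,0,0.1],[0,0,0,0,0,0,0.1],[0,0,0,0,0,0,0.1]]]' 35
```

```text
time_s: 2.18
ee_pos: [0.4852, 0.3831, 0.0663]
tool_rot: [-3.13, 0.24, -0.002]
contact_force: [-0.5, -0.4, 0.0]
width: 0.0729
gripper_force: 0.0
time_s: 2.6
ee_pos: [0.4847, 0.3824, 0.065]
tool_rot: [-3.132, 0.24, -0.0]
contact_force: [0.4, -0.2, -0.7]
width: 0.04
gripper_force: 0.0
time_s: 3.02
ee_pos: [0.4847, 0.3825, 0.0648]
tool_rot: [-3.132, 0.24, -0.0]
contact_force: [-0.3, 1.0, -1.3]
width: 0.0219
gripper_force: 35.0
```

```bash
python3 -m pendant '[[[0,0,-0.3,0,0,0,0.1],[0,0,-0.35,0,0,0,0.1],[0,0,-0.35,0,0,0,0.1],[0,0,-0.35,0,0,0,0.1],[0,0,-0.3,0,0,0,0.1]]]' >/dev/null
python3 -m pendant '[[[0,0,0,0,0,0.084,0.1],[0,0,0,0,0,0,0.1],[0,0,0,0,0,0,0.1]]]' 
python3 -c "
from h import *
b=np.load('pose.npz')['b']; w=loc2w(b,[[.010,.155,0]])[0]
go(w[0],w[1],.1025,b[2])"
```

```text
time_s: 3.68
ee_pos: [0.4841, 0.3818, 0.1467]
tool_rot: [3.126, -0.308, -0.002]
contact_force: [-0.1, -0.3, -3.0]
width: 0.0219
gripper_force: 35.0
pos [0.4841 0.3818 0.1467] shift u [1.98 3.24 0.89] turn z u 0.001 deg -0.04 tilt [-0.001 -0.001 -1.   ] w 0.0219 F [-0.1 -0.3 -3. ] grip 34.99201476573944 j6 [0.98 0.39] t 3.6833
```

```bash
python3 -m pendant '[[[0.4,0.64,0,0,0,0,0.1],[0.4,0.65,0,0,0,0,0.1],[0.4,0.65,0,0,0,0,0.1],[0.4,0.65,0,0,0,0,0.1],[0.38,0.65,0,0,0,0,0.1]]]' >/dev/null
python3 -m pendant '[[[0,0,0.15,0,0,0,0.1],[0,0,0.2,0,0,0,0.1],[0,0,0.2,0,0,0,0.1],[0,0,0.2,0,0,0,0.1],[0,0,0.12,0,0,0,0.1]]]' >/dev/null
python3 -m pendant '[[[0,0,0,0,0,0,0.1],[0,0,0,0,0,0,0.1]]]' >/dev/null
python3 - <<'E'
from h import *
b=np.load('pose.npz')['b']; w=loc2w(b,[[.010,-.14,0]])[0]
go(w[0],w[1],.1025,b[2])
from station import imaging
import cv2
i=imaging.capture("side")["image"][:,:,::-1]
cv2.imwrite("pics/side1.png",cv2.resize(i[130:320,140:340],None,fx=3,fy=3,interpolation=cv2.INTER_CUBIC))
E
```

```text
pos [0.5496 0.2048 0.1032] shift u [-0.01  5.93  0.02] turn z u 0.003 deg -0.09 tilt [-0.001 -0.001 -1.   ] w 0.0216 F [-0.2 -0.8 -2.9] grip 34.99339699745178 j6 [0.69 0.69] t 4.6833
```

View pics/side1.png

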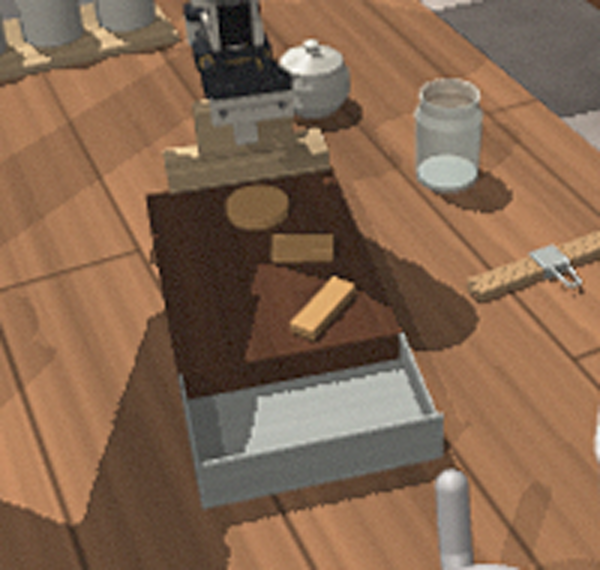

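The scraper is behind the round biscuit, just above the board, so I start the sweep.

```bash
python3 -m pendant '[[[0,0.08,0,0,0,0,0.1],[0,0.15,0,0,0,0,0.1],[0,0.15,0,0,0,0,0.1],[0,0.15,0,0,0,0,0.1],[0,0.15,0,0,0,0,0.1]]]' >/dev/null
python3 -m pendant '[[[0,0.15,0,0,0,0,0.1],[0,0.15,0,0,0,0,0.1],[0,0.15,0,0,0,0,0.1],[0,0.15,0,0,0,0,0.1],[0,0.15,0,0,0,0,0.1]]]' >/dev/null
python3 -m pendant '[[[0,0.15,0,0,0,0,0.1],[0,0.15,0,0,0,0,0.1],[0,0.15,0,0,0,0,0.1],[0,0.15,0,0,0,0,0.1],[0,0.15,0,0,0,0,0.1]]]' >/dev/null
python3 -m pendant '[[[0,0.15,0,0,0,0,0.1],[0,0.15,0,0,0,0,0.1],[0,0.15,0,0,0,0,0.1],[0,0.15,0,0,0,0,0.1],[0,0.15,0,0,0,0,0.1]]]' >/dev/null
python3 - <<'E'
from h import *
b=np.load('pose.npz')['b']; w=loc2w(b,[[.010,-.14,0]])[0]
go(w[0],w[1],.1025,b[2])
from station import imaging
import cv2
i=imaging.capture("side")["image"][:,:,::-1]
cv2.imwrite("pics/side2.png",cv2.resize(i[130:320,140:340],None,fx=3,fy=3,interpolation=cv2.INTER_CUBIC))
E
```

```text
pos [0.5212 0.0597 0.1039] shift u [-0.01  2.97  0.03] turn z u 0.0 deg -0.0 tilt [-0. -0. -1.] w 0.0215 F [ 0.1  0.4 -3.4] grip 34.99336123466492 j6 [0.49 0.89] t 6.4
```

View pics/side2.png

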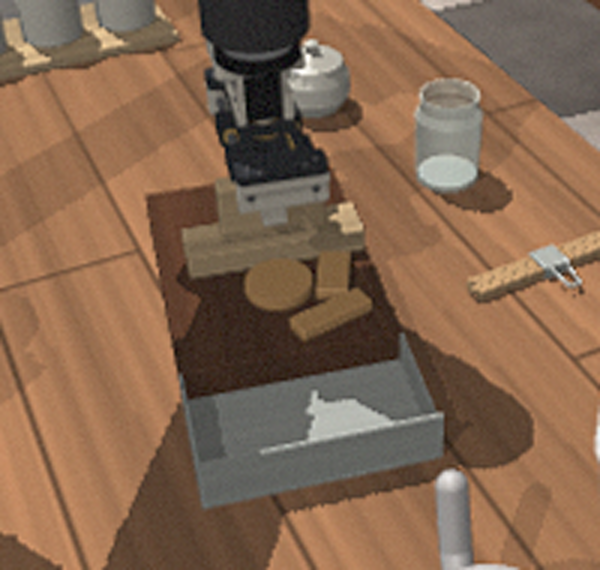

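The biscuits, at (278,285), (333,275) and (330,313), are being pushed cleanly. I continue with a slight drift toward -x and lower by 1 mm.

```bash
python3 -m pendant '[[[-0.02,0.12,0.01,0,0,0,0.1],[-0.02,0.12,0.01,0,0,0,0.1],[-0.02,0.12,0.01,0,0,0,0.1],[-0.02,0.12,0,0,0,0,0.1],[-0.02,0.12,0,0,0,0,0.1]]]' >/dev/null
python3 -m pendant '[[[-0.02,0.12,0,0,0,0,0.1],[-0.02,0.12,0,0,0,0,0.1],[-0.02,0.12,0,0,0,0,0.1],[-0.02,0.12,0,0,0,0,0.1],[0,0.12,0,0,0,0,0.1]]]' >/dev/null
python3 -m pendant '[[[0,0.12,0,0,0,0,0.1],[0,0.12,0,0,0,0,0.1],[0,0.12,0,0,0,0,0.1],[0,0.12,0,0,0,0,0.1],[0,0.12,0,0,0,0,0.1]]]' >/dev/null
python3 - <<'E'
from h import *
b=np.load('pose.npz')['b']; w=loc2w(b,[[.000,-.14,0]])[0]
go(w[0],w[1],.1025,b[2])
from station import imaging
import cv2
i=imaging.capture("side")["image"][:,:,::-1]
cv2.imwrite("pics/side3.png",cv2.resize(i[130:320,140:340],None,fx=3,fy=3,interpolation=cv2.INTER_CUBIC))
E
```

```text
pos [ 0.4949 -0.0266  0.1024] shift u [-0.03  1.18 -0.  ] turn z u -0.0 deg 0.0 tilt [ 0.  0. -1.] w 0.0221 F [-0.2 -0.3 -2.9] grip 34.99357223510742 j6 [0.34 1.03] t 7.7
```

View pics/side3.png

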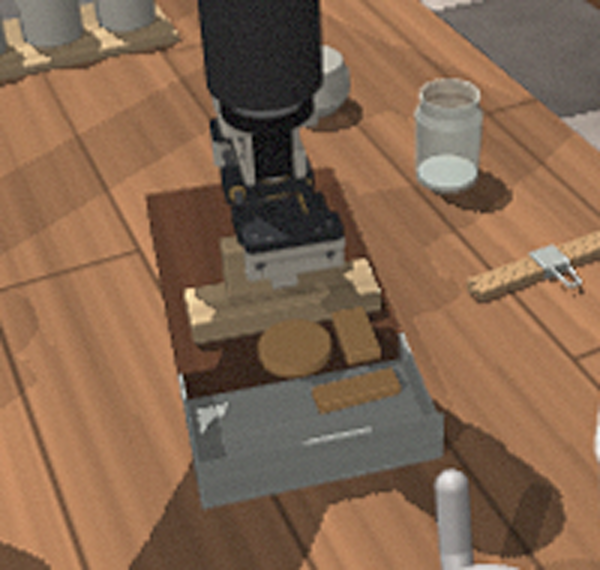

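```bash
python3 -m pendant '[[[0,0.11,0,0,0,0,0.1],[0,0.11,0,0,0,0,0.1],[0,0.11,0,0,0,0,0.1],[0,0.11,0,0,0,0,0.1],[0,0.11,0,0,0,0,0.1]]]' >/dev/null
python3 -m pendant '[[[0,0.11,0,0,0,0,0.1],[0,0.11,0,0,0,0,0.1],[0,0.11,0,0,0,0,0.1],[0,0.11,0,0,0,0,0.1],[0,0.11,0,0,0,0,0.1]]]' >/dev/null
python3 -m pendant '[[[0,0,0,0,0,0,0.1],[0,0,0,0,0,0,0.1],[0,0,0,0,0,0,0.1],[0,0,0,0,0,0,0.1],[0,0,0,0,0,0,0.1]]]' >/dev/null
python3 - <<'E'
from h import *
b=np.load('pose.npz')['b']; w=loc2w(b,[[.000,-.14,0]])[0]
go(w[0],w[1],.1025,b[2])
from station import imaging
import cv2
i=imaging.capture("side")["image"][:,:,::-1]
cv2.imwrite("pics/side4.png",cv2.resize(i[130:320,140:340],None,fx=3,fy=3,interpolation=cv2.INTER_CUBIC))
E
```

```text
pos [ 0.4842 -0.0798  0.1024] shift u [-0.03  0.09 -0.  ] turn z u 0.001 deg -0.02 tilt [ 0.  0. -1.] w 0.0218 F [-0.2  0.  -3.2] grip 34.9930214881897 j6 [0.24 1.14] t 9.0
```

View pics/side4.png

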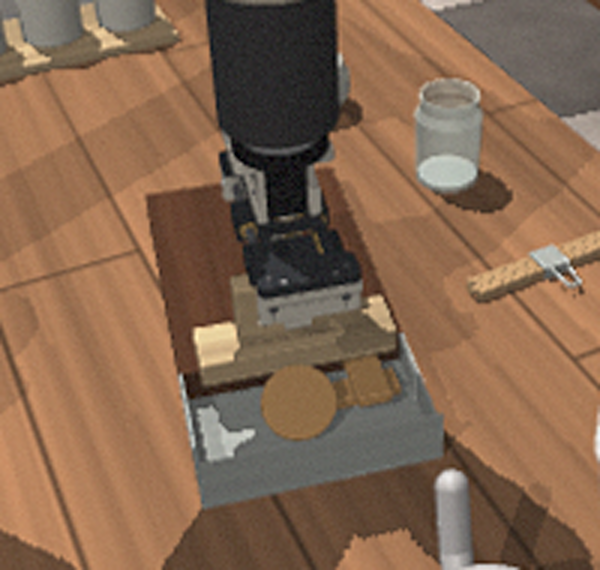

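Finger and broken biscuits are in the trough around (365,385). The round one at (298,402) is tipped over the edge, so I push a little further, then back off.

```bash
python3 -m pendant '[[[0,0.08,0,0,0,0,0.1],[0,0.08,0,0,0,0,0.1],[0,0.08,0,0,0,0,0.1],[0,0.08,0,0,0,0,0.1],[0,0.08,0,0,0,0,0.1]]]' >/dev/null
python3 -m pendant '[[[0,0,0,0,0,0,0.1],[0,0,0,0,0,0,0.1],[0,-0.2,-0.1,0,0,0,0.1],[0,-0.4,-0.2,0,0,0,0.1],[0,-0.5,-0.3,0,0,0,0.1]]]' 
python3 -m pendant '[[[0,-0.6,-0.2,0,0,0,0.1],[0,-0.6,0,0,0,0,0.1],[0,-0.6,0,0,0,0,0.1],[0,-0.6,0,0,0,0,0.1],[0,-0.4,0,0,0,0,0.1]]]' 
python3 - <<'E'
from h import *
b=np.load('pose.npz')['b']; w=loc2w(b,[[.000,.175,0]])[0]
go(w[0],w[1],.1450,b[2])
from station import imaging
import cv2
i=imaging.capture("side")["image"][:,:,::-1]
cv2.imwrite("pics/side5.png",cv2.resize(i[130:320,140:340],None,fx=3,fy=3,interpolation=cv2.INTER_CUBIC))
E
```

```text
time_s: 9.88
ee_pos: [0.49, -0.0456, 0.1319]
tool_rot: [3.125, -0.312, -0.004]
contact_force: [1.1, -0.3, -2.5]
width: 0.0219
gripper_force: 35.0
time_s: 10.3
ee_pos: [0.519, 0.0948, 0.143]
tool_rot: [-3.126, 0.307, -0.002]
contact_force: [-0.1, -0.4, -3.1]
width: 0.0216
gripper_force: 35.0
pos [0.519  0.0948 0.143 ] shift u [-0.03 -2.65 -0.04] turn z u 0.003 deg -0.08 tilt [ 0.001  0.001 -1.   ] w 0.0216 F [-0.1 -0.4 -3.1] grip 34.9929803609848 j6 [0.55 0.82] t 10.3
```

View pics/side5.png

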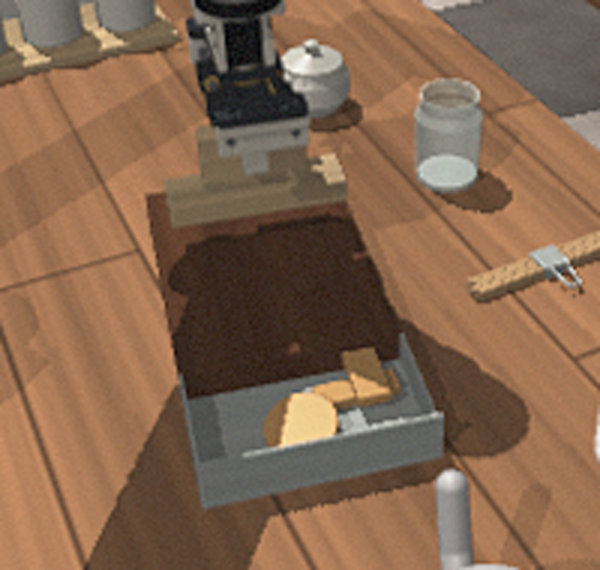

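The round and finger biscuits lie in the trough. The broken one at (367,372) may be leaning on the board edge, so I check it closer from both cameras.

```bash
python3 - <<'E'
from station import imaging
import cv2,numpy as np
z=lambda i,f:cv2.convertScaleAbs(cv2.resize(i,None,fx=f,fy=f,interpolation=cv2.INTER_CUBIC),alpha=1.6)
i=imaging.capture("side")["image"][:,:,::-1][230:300,195:295]
j=imaging.capture("top")["image"][:,:,::-1][225:325,290:370]
a=z(i,4.4);b=z(j,4.4)
o=np.zeros((440,800,3),np.uint8);o[:a.shape[0],:a.shape[1]]=a;o[:b.shape[0],442:442+b.shape[1]]=b
cv2.imwrite("pics/chk.png",o)
E
```

```text
(no output)
```

View pics/chk.png

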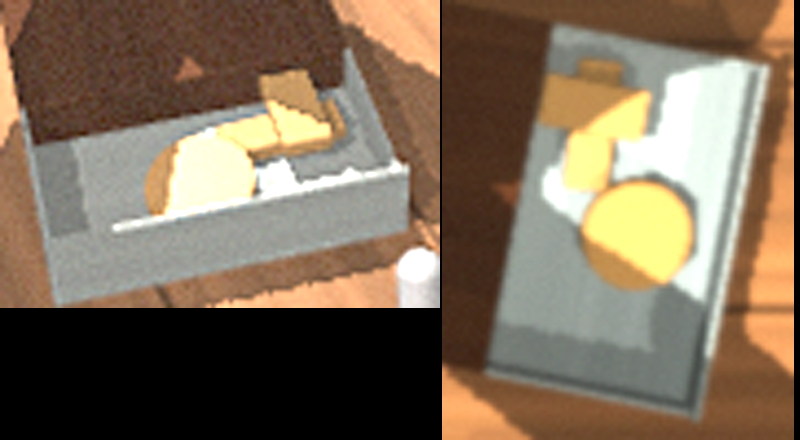

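```bash
python3 - <<'E'
from h import *
import cv2
b=np.load('pose.npz')['b']; S=np.load("side.npz")
P=lambda c:c["camera_matrix"]@np.c_[c["R"],c["t"]]
top=np.array([[540,126],[548,75],[642,138],[650,92],[553,26]],float); side=np.array([[258,76],[308,70],[282,145],[332,137],[347,50]],float)
tp=(top-[442,0])/4.4+[290,225]; sp=side/4.4+[195,230]
X=cv2.triangulatePoints(P(c),P(S),tp.T,sp.T); X=(X[:3]/X[3]).T
for x in X:
    d=x[:2]-b[:2]; cc,ss=np.cos(b[2]),np.sin(b[2]); print((np.array([cc*d[0]+ss*d[1],-ss*d[0]+cc*d[1],x[2]])*1000).round(0))
E
```

```text
[  41. -143.   29.]
[  71. -142.   26.]
[  44. -201.   26.]
[  72. -201.   25.]
[  98. -139.   33.]
```

Triangulation puts the broken biscuit's top surface at z of about 27 mm, flat on the finger biscuit with its centre near y = -172. All three are in the trough, so I move on to placing.

```bash
python3 -m pendant '[[[0,-0.57,0,0,0,0,0.1],[0,-0.57,0,0,0,0,0.1],[0,-0.57,0,0,0,0,0.1],[0,-0.57,0,0,0,0,0.1],[0,-0.57,0,0,0,0,0.1]]]' >/dev/null
python3 -m pendant '[[[0,0,0,0,0,0,0.1],[0,0,0.3,0,0,0,0.1],[0,0,0.4,0,0,0,0.1],[0,0,0.4,0,0,0,0.1],[0,0,0.3,0,0,0,0.1]]]' >/dev/null
python3 -m pendant '[[[0,0,0,0,0,0,0.1],[0,0,0,0,0,0,0.1]]]' 
python3 -c "
from h import *
b=np.load('pose.npz')['b']; w=loc2w(b,[[.000,.165,0]])[0]
go(w[0],w[1],.0658,b[2])"
```

```text
time_s: 11.45
ee_pos: [0.5459, 0.2306, 0.072]
tool_rot: [3.125, -0.309, -0.002]
contact_force: [-0.3, -0.5, -2.2]
width: 0.0217
gripper_force: 35.0
pos [0.5459 0.2306 0.072 ] shift u [-0.02  0.32  0.12] turn z u -0.001 deg 0.02 tilt [-0.002 -0.002 -1.   ] w 0.0217 F [-0.3 -0.5 -2.2] grip 34.99338984489441 j6 [0.73 0.64] t 11.45
```

```bash
python3 -m pendant '[[[0,0,0.06,0,0,0,0.1],[0,0,0.06,0,0,0,0.1],[0,0.08,0,0,0,0,0.1],[0,0.08,0,0,0,0,0.1],[0,0.06,0,0,0,0,0.1]]]' 
python3 -m pendant '[[[0,0.02,0,0,0,0,0.1],[0,0,0,0,0,0,0.1],[0,0.02,0,0,0,0,0.1],[0,0,0,0,0,0,0.1]]]' 
python3 -m pendant '[[[0,0.02,0,0,0,0,0.1],[0,0,0,0,0,0,0.1],[0,0.02,0,0,0,0,0.1],[0,0,0,0,0,0,0.1]]]'
```

```text
time_s: 11.87
ee_pos: [0.5441, 0.2201, 0.0668]
tool_rot: [-3.126, 0.309, -0.001]
contact_force: [0.5, 0.2, -2.4]
width: 0.0219
gripper_force: 35.0
time_s: 12.2
ee_pos: [0.5438, 0.2186, 0.0665]
tool_rot: [-3.126, 0.309, -0.0]
contact_force: [-0.2, 0.9, -2.5]
width: 0.0218
gripper_force: 35.0
time_s: 12.53
ee_pos: [0.5436, 0.2172, 0.0664]
tool_rot: [-3.125, 0.309, -0.001]
contact_force: [0.2, 1.5, -2.9]
width: 0.0221
gripper_force: 35.0
```

```bash
python3 -m pendant '[[[0,0.02,0,0,0,0,0.1],[0,0,0,0,0,0,0.1],[0,0.02,0,0,0,0,0.1],[0,0,0,0,0,0,0.1],[0,0,0,0,0,0,0.1]]]' 
python3 -m pendant '[[[0,0.02,0,0,0,0,0.1],[0,0,0,0,0,0,0.1],[0,0,0,0,0,0,0.1]]]'
```

```text
time_s: 12.95
ee_pos: [0.5436, 0.2169, 0.0666]
tool_rot: [-3.123, 0.308, -0.003]
contact_force: [-1.4, 8.8, -5.1]
width: 0.0217
gripper_force: 35.0
time_s: 13.2
ee_pos: [0.5436, 0.2168, 0.0667]
tool_rot: [-3.121, 0.308, -0.004]
contact_force: [-2.2, 12.6, -5.8]
width: 0.0218
gripper_force: 35.0
```

Contact with the board end is made. I ease off, set the scraper down and release.

```bash
python3 -m pendant '[[[0,-0.03,0,0,0,0,0.1],[0,0,0.015,0,0,0,0.1],[0,0,0.015,0,0,0,0.1],[0,0,0,0,0,0,0.1],[0,0,0,0,0,0,0.1]]]' 
python3 -m pendant '[[[0,0,0.015,0,0,0,0.1],[0,0,0,0,0,0,0.1],[0,0,0,0,0,0,0.1]]]'
```

```text
time_s: 13.62
ee_pos: [0.5442, 0.2169, 0.0655]
tool_rot: [-3.124, 0.308, -0.004]
contact_force: [0.2, 6.6, -2.6]
width: 0.0221
gripper_force: 35.0
time_s: 13.87
ee_pos: [0.5444, 0.2168, 0.0649]
tool_rot: [-3.124, 0.308, -0.004]
contact_force: [1.3, 6.0, -2.1]
width: 0.0221
gripper_force: 35.0
```

```bash
python3 -m pendant '[[[0,0,0.015,0,0,0,0.1],[0,0,0,0,0,0,0.1],[0,0,0.01,0,0,0,0.1],[0,0,0,0,0,0,0.1],[0,0,0,0,0,0,0.1]]]'
```

```text
time_s: 14.28
ee_pos: [0.5445, 0.2169, 0.0648]
tool_rot: [-3.123, 0.307, -0.005]
contact_force: [-2.4, 5.4, 8.6]
width: 0.0221
gripper_force: 35.0
```

```bash
python3 -m pendant '[[[0,0,0,0,0,0,0.35],[0,0,0,0,0,0,0.5],[0,0,0,0,0,0,0.6],[0,0,0,0,0,0,0.7],[0,0,0,0,0,0,0.7]]]' 
python3 -m pendant '[[[0,0,0,0,0,0,0.7],[0,0,0,0,0,0,0.7],[0,0,0,0,0,0,0.7],[0,0,-0.1,0,0,0,0.7],[0,0,-0.3,0,0,0,0.7]]]' 
python3 -m pendant '[[[0,0,-0.6,0,0,0,0.7],[0,0,-0.7,0,0,0,0.7],[0,0,-0.7,0,0,0,0.7],[0,0,-0.7,0,0,0,0.7],[0,0,-0.5,0,0,0,0.7]]]' >/dev/null
python3 -m pendant '[[[-0.6,-0.6,0,0,0,0,0.7],[-0.6,-0.6,0,0,0,0,0.7],[-0.5,-0.6,0,0,0,0,0.7],[0,-0.6,0,0,0,0,0.7],[0,-0.6,0,0,0,0,0.7]]]'
python3 - <<'E'
from station import imaging
import cv2,numpy as np
z=lambda i,f:cv2.convertScaleAbs(cv2.resize(i,None,fx=f,fy=f,interpolation=cv2.INTER_CUBIC),alpha=1.5)
a=z(imaging.capture("side")["image"][:,:,::-1][150:310,160:300],2.85)
b=z(imaging.capture("top")["image"][:,:,::-1][195:330,115:375],2.2)[:, :400]
b=z(imaging.capture("top")["image"][:,:,::-1][195:325,150:290],2.85)
o=np.zeros((456,800,3),np.uint8);o[:a.shape[0],:399]=a[:,:399];o[:b.shape[0],401:]=b[:,:399]
cv2.imwrite("pics/fin.png",o)
E
```

```text
time_s: 14.7
ee_pos: [0.5429, 0.2148, 0.0627]
tool_rot: [3.126, -0.309, -0.001]
contact_force: [0.6, -0.8, -0.3]
width: 0.0496
gripper_force: 0.0
time_s: 15.12
ee_pos: [0.5419, 0.2143, 0.0813]
tool_rot: [3.124, -0.309, -0.005]
contact_force: [0.2, -1.1, -0.9]
width: 0.0614
gripper_force: 0.0
time_s: 15.95
ee_pos: [0.4888, 0.3793, 0.2444]
tool_rot: [-3.125, 0.306, -0.001]
contact_force: [0.7, -0.3, 0.1]
width: 0.0613
gripper_force: 0.0
```

View pics/fin.png

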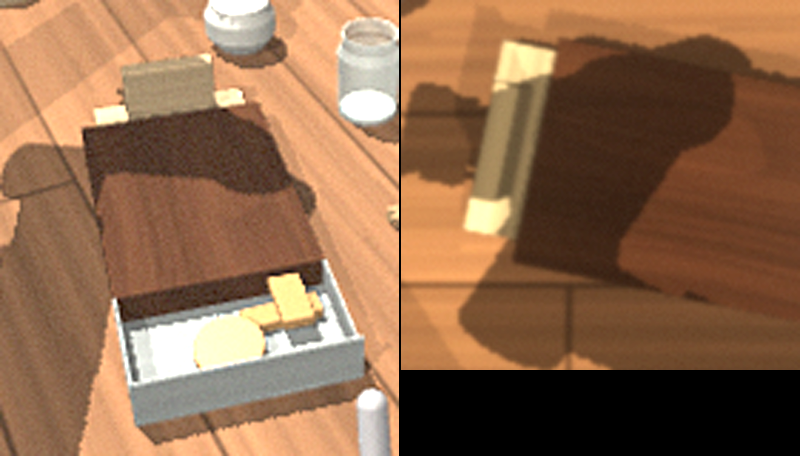

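The picture shows the scraper flush with the board end, its foot from (503,40)–(555,45) to (465,232)–(515,240), and all the biscuits in the trough. I verify numerically.

```bash
python3 - <<'E'
from h import *
b=np.load('pose.npz')['b']
f=lambda p:(np.array(p,float)-[401,0])/2.85+[150,195]
s,e=fit(np.array([[85,25,24],[85,-25,24],[-85,-25,24],[-85,25,24]])*.001,f([[503,40],[555,45],[515,240],[465,232]]),[.54,.21,-.2])
d=s[:2]-b[:2]; cc,ss=np.cos(b[2]),np.sin(b[2]); print(cc*d[0]+ss*d[1],-ss*d[0]+cc*d[1],s[2]-b[2],e)
E
```

```text
0.002792520173467823 0.16740609817721663 0.010259498119807586 0.9272861658377615
```

```bash
python3 -c "
from station import manip
print(manip.hand_in())"
```

```text
the job is handed in; nothing more can be done
None
```

I handed the job in at about 16 s of the 64 s allowed: all three biscuits are in the trough, and the scraper stands released, flush against the far end of the board (about 3 mm off centre, 0.01 rad off parallel); I saw no contact with the bystanders, and the hand-in returned no verdict.

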